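# Push the rolling board home into its corner stop

### The job

Push the square teak rolling board along the worktop until it is fully home in the L-shaped steel corner stop, with one edge flush along each of the stop's two arms and the pastry brush still lying on the board. Only push it with the fingers: do not grip or lift the board or the brush, and leave everything else on the worktop where it is. Finish with the hand clear of everything.

Things in the scene. Friction and masses are not known exactly. Their poses are not given: they have to be found in the camera images.
- board: loose square teak rolling board, 200 x 200 mm and 22 mm thick, 0.4 to 0.75 kg, lying flat (sliding it takes about 3 to 12 N); origin at the centre of its underside, x and y parallel to its edges, z up. It starts with its origin 30 to 55 mm short of home along both arms, turned up to 0.25 rad from square with it (x axes roughly alike)
- stop: L-shaped corner stop of steel bar, 16 mm wide, 14 mm high, fixed to the worktop. Origin on the worktop where the board's origin lies when home, with x axes parallel. Inner faces of its arms: plane x = +100 mm (from y = -70 to +116) and plane y = +100 mm (from x = -70 to +116); they meet at the corner (+100, +100). The -x and -y sides are open: the board goes home towards +x and +y. z up
- brush: loose red silicone pastry brush with a white handle, 160 mm long, up to 36 mm wide and 12 mm thick, lying flat on the board and riding along by friction; origin at its middle on its underside, x along it towards the head
- turner: bystander: flat stainless steel tava turner, 250 mm long, 75 mm wide blade, 4 mm thick, lying just outside the stop's +y arm; origin on its underside near the middle, x towards the blade
- katori: bystander: small steel bowl, 84 mm across and 35 mm high, standing outside the stop's +x arm; origin under its centre
- plate: bystander: lower of two stacked enamel plates, this one blue, 200 mm across, 20 mm high, away from the stop; origin under its centre
- plate_top: bystander: upper enamel plate, white, 170 mm across, 18 mm high, lying in the lower one; origin under its centre
- tiffin: bystander: three-tier steel tiffin carrier, 114 mm across (132 mm over its side clips) and 176 mm high with its handle, standing away from the stop; origin under its centre
- jar: bystander: glass jar with a steel cap, 72 mm across and 110 mm high, standing away from the stop; origin under its centre
Mind the look-alikes: they are no part of the job. What is shaped like the brush but purple or yellow is not meant.

How it is judged:
At the end, for the whole second after the job is handed in: The board lies flat, at rest and home in the corner stop: within 3 mm of its seat along both arms and within 0.03 rad of square. The brush lies on the board with its middle within 60 mm of the board's, and no other thing has moved more than 20 mm (x of board in the frame of stop between -0.003 and 0.003 m and y of board in the frame of stop between -0.003 and 0.003 m and angle between the x axis of board and the x axis of stop, either way round below 0.03 rad and height (world z) of board below 0.003 m and angle between board's own z axis and vertical below 0.02 rad and linear speed of board below 0.01 m/s and horizontal distance between brush and board below 0.06 m and z of brush in the frame of board between 0.018 and 0.028 m and distance of each of turner, katori, plate, plate_top, tiffin, jar from where it was at the start of the episode below 0.02 m); the robot touches nothing.
It fails at once if the board is lifted (more than 8 mm) or tipped (more than 0.1 rad) (height (world z) of board above 0.008 m or angle between board's own z axis and vertical above 0.1 rad).
It fails at once if the brush is lifted off the board (more than 12 mm) or falls from it (z of brush in the frame of board above 0.034 m or z of brush in the frame of board below 0.01 m).
It fails at once if another thing on the worktop is moved more than 20 mm (distance of any of turner, katori, plate, plate_top, tiffin, jar from where it was at the start of the episode above 0.02 m).
It also fails if it takes over 64 s, if anything falls off the work surface, if the arm or the gripper's body presses on something with over 40 N, if the wrist force passes 120 N, or if a joint passes its speed limit or range.

### The arm

A 6-joint arm with a two-finger parallel gripper is mounted at the origin on the work surface. World frame = base frame: x ahead of the robot, y to its left, z up, the work surface at z = 0. Lengths are in m, angles in rad, forces in N, time in s.
With the tool pointing down it reaches from about 0.35 to 0.975 m from the base axis. Payload 7.1 kg.
Tool frame: the origin (TCP) lies at the very end of the fingers, on their centre line; the grasp point (between the pads) lies 19 mm behind it; y points along the fingers, z is the direction in which the jaws open and shut, and the axes are right-handed (so a half turn about y gives the same grasp; the last joint's range is limited). The gripper opens to 88 mm and grips with 3 to 60 N. Pads are 20 mm wide; open, the fingers measure 115 mm over their backs; the gripper's body (75 mm by 178 mm) begins 61 mm behind the grasp point.
Start: joints at [-1.322, 0.423, 1.63, -0, 1.089, -0.019], TCP at [0.165, -0.603, 0.223] pointing down, gripper open.
Joint ranges: [-3, 3], [-0.9, 2.11], [0.09, 2.58], [-1.31, 4.45], [0.11, 2.69], [-2.54, 2.54]. Speed limits (rad/s): [2.39, 2.39, 3.01, 3.14, 3.14, 3.14].

### API

Orientations are given as a 3x3 rotation matrix whose columns are the frame's x, y, z axes.
In Python, from plant import state, capture, hand_in gives the robot as it stands.
- The arm moves only by the tool jog_arm, never from a script. Its arguments are lists of equal length, an entry for each row: "hand": the opening in per cent of the stroke, from 0 (shut) to 100 (fully open); "dp": the shift along the world's x, y, z in mm, a list of three; "delta_rot": the turn, a rotation vector about the world's x, y, z in rad, a list of three. A call has 1 to 12 rows; each row shifts and turns the commanded pose from where the row before left it; what a row does not reach is not made up. A row lasts 1/12 s, in which the tool goes at most 41.7 mm and 7.16 degrees, less where a joint would pass 70% of its speed; a pose out of reach is approached as far as the arm can. A call is refused whole if a number of a shift passes 41.7 or a number of a turn 0.125, either way. A call with a gripper value outside its range is refused whole. The fingers move at their own pace and stop on an object; "grip_force" is the grip in N (left out, the last holds). Time passes only in rows, so rows that do not move let the fingers close. It gives the time, the measured TCP pose, the force and the opening at its end, in the units of the state.
- state(): the state, without advancing time (a new reading comes with each control period).
- capture(name): name is "scene" or "top"; returns a dict with "frame" (420x560x3 uint8, blue, green, red), "range_z" (420x560 float32, m along the optical axis (not along the pixel's ray), 0 where there is no reading), "camera_matrix" (3x3 intrinsics, pixels), "rvec" (rotation vector, rad) and "tvec" (3), from world to camera coordinates, as OpenCV has them. Camera axes: x right, y down, z forward; pixel columns grow to the right and rows downward; lengths in m; the calibration is good to about 2 mm. A picture is of the moment at which its call begins.
- hand_in(): hands the job in, once; it reports no verdict.
The state is a dict: "time": time; "joint_pos": joint angles; "joint_velocities": joint speeds; "joint_torque": joint torques, N m; "eef_pos": TCP position; "ee_rot": TCP orientation; "contact_force": force on the tool from outside, world axes, zero at the start; "ft_torque": the same for the moment, N m; "grip_width": opening from 0.0 (shut) to 1.0 (fully open).
Only numpy, scipy, OpenCV 4.12 (cv2) and the standard library are available. Lean on these libraries where they do the work, as an engineer would, in place of code of your own. Each camera call takes 0.05 s, during which the arm holds its last target. There are 200 camera calls.

## Working session

There is one attempt and no reset: what is moved stays moved. The work goes in short steps, Python scripts to look and compute and a tool call to move; the robot and the scene stay as the last step left them, time stands still between calls to the robot, and variables do not carry over. Pictures are saved under pics/ and viewed, about 8 in all and at most 12, crops included, and the job is handed in when it is done.

Besides the shell and the picture viewer there is one more tool, called by a JSON object that holds its "method" and its "body". jog_arm: Moves the arm, as the interface text tells. Its arguments: {"type":"object","properties":{"hand":{"type":"array","items":{"type":"number"}},"dp":{"type":"array","items":{"type":"array","items":{"type":"number"}}},"delta_rot":{"type":"array","items":{"type":"array","items":{"type":"number"}}},"grip_force":{"type":"number"}},"required":["hand","dp","delta_rot"]}

```bash
mkdir -p pics; cat > h.py <<'E'
import numpy as np,cv2
from plant import state,capture,hand_in
def ray(c,uv,z):
    R=cv2.Rodrigues(np.array(c["rvec"],float))[0];t=np.array(c["tvec"],float).ravel()
    o=-R.T@t
    uv=np.atleast_2d(np.array(uv,float))
    d=np.c_[uv,np.ones(len(uv))]@np.linalg.inv(c["camera_matrix"]).T@R
    return o+d*((z-o[2])/d[:,2])[:,None]
def cloud(c):
    R=cv2.Rodrigues(np.array(c["rvec"],float))[0];t=np.array(c["tvec"],float).ravel()
    v,u=np.mgrid[:420,:560];Z=c["range_z"]
    p=np.stack([u,v,np.ones_like(u)],-1)@np.linalg.inv(c["camera_matrix"]).T*Z[...,None]
    return (p-t)@R
def proj(c,P):
    return cv2.projectPoints(np.array(P,float),np.array(c["rvec"],float),np.array(c["tvec"],float),np.array(c["camera_matrix"],float),None)[0].reshape(-1,2)
E
python3 - <<'E'
from h import *
s=state();print(s["time"],s["eef_pos"],np.round(s["ee_rot"],3).tolist(),s["grip_width"])
for n in("scene","top"):
    c=capture(n);cv2.imwrite(f"pics/{n}0.png",c["frame"]);print(n,c["camera_matrix"],c["rvec"],c["tvec"])
E
```

```text
0.0 [ 0.16527851 -0.60217651  0.2219057 ] [[-0.964, -0.0, 0.265], [-0.265, 0.001, -0.964], [-0.0, -1.0, -0.001]] 1.0005725131090546
scene [[457.86301042   0.         284.6768477 ]
 [  0.         457.86301042 206.93106503]
 [  0.           0.           1.        ]] [ 1.9367701   1.28757767 -0.603904  ] [-0.25332837 -0.26378276  1.67437505]
top [[512.12774183   0.         285.54412636]
 [  0.         512.12774183 204.58863939]
 [  0.           0.           1.        ]] [ 2.10864313 -2.14465136  0.19444133] [0.0502015  0.52036925 1.75434094]
```

View pics/top0.png

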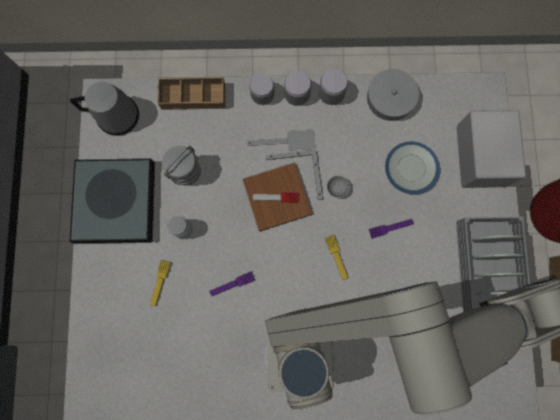

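View pics/scene0.png

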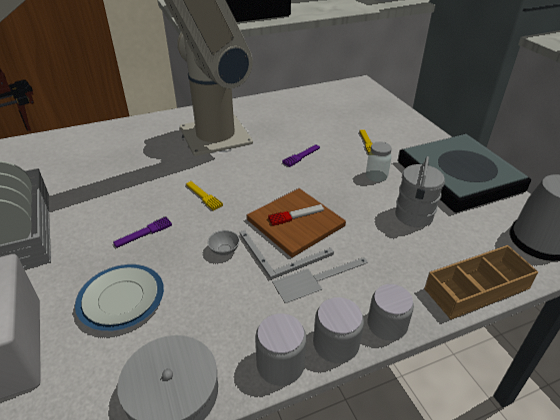

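Top view: brown board centred ~(278,197) with the red/white brush (275,198) on it. The L-stop has its corner at ~(317,153), with the arms running to (268,157) and (321,198). Brush look-alikes: purple (232,284) and (391,228), yellow (161,283) and (337,257). None of these has a red head with a white handle, so the one on the board is meant. Next I'll measure and confirm it in a crop.

```bash
cat >> h.py <<'E'
def board(c):
    hsv=cv2.cvtColor(c["frame"],cv2.COLOR_BGR2HSV)
    P=cloud(c)
    m=((hsv[...,0]<22)&(hsv[...,1]>70)&(hsv[...,2]>40)).astype(np.uint8)
    m[(P[...,2]<0.012)|(P[...,2]>0.06)]=0
    n,l,s,ce=cv2.connectedComponentsWithStats(m)
    uv=proj(c,[[BX[0],BX[1],.022]])[0]
    k=min([i for i in range(1,n) if s[i,4]>800],key=lambda i:np.hypot(*(ce[i]-uv)))
    m=(l==k).astype(np.uint8)
    cs,_=cv2.findContours(m,cv2.RETR_EXTERNAL,cv2.CHAIN_APPROX_NONE)
    ct=max(cs,key=cv2.contourArea).reshape(-1,2)
    w=ray(c,ct,.022)[:,:2]
    r=cv2.minAreaRect((w*1000).astype(np.float32));return r,cv2.boxPoints(r),w*1000
BX=[0,0]
E
python3 - <<'E'
import h;from h import *
c=capture("top")
print(ray(c,[[278,197],[317,153],[268,157],[321,198],[340,187]],.02).round(3))
h.BX=ray(c,[[278,197]],.022)[0]
r,b,w=board(c);print(r,b.round(1))
P=cloud(c);H=P[...,2]
print("bg noise",np.std(H[300:340,150:200]),np.median(H[300:340,150:200]))
x0,x1,y0,y1=235,365,125,240
im=cv2.resize(c["frame"][y0:y1,x0:x1],None,fx=5,fy=5,interpolation=cv2.INTER_CUBIC)
im=cv2.convertScaleAbs(im,alpha=1.5)
hm=cv2.applyColorMap(cv2.resize(np.clip(H[y0:y1,x0:x1]/.04*255,0,255).astype(np.uint8),None,fx=2,fy=2,interpolation=0),cv2.COLORMAP_JET)
cv2.imwrite("pics/crop0.png",im);cv2.imwrite("pics/h0.png",hm)
m=(H>.009)&(H<.019)
print(m[y0:y1,x0:x1].sum())
E
```

```text
[[ 0.554  0.068  0.02 ]
 [ 0.715 -0.076  0.02 ]
 [ 0.703  0.102  0.02 ]
 [ 0.548 -0.086  0.02 ]
 [ 0.587 -0.155  0.02 ]]
((557.392822265625, 71.79314422607422), (199.4595489501953, 198.45445251464844), 16.932666778564453) [[433.1 137.7]
 [490.9 -52.2]
 [681.7   5.9]
 [623.9 195.8]]
bg noise 0.14621182098910357 0.0009789080564725108
1492
```

View pics/crop0.png

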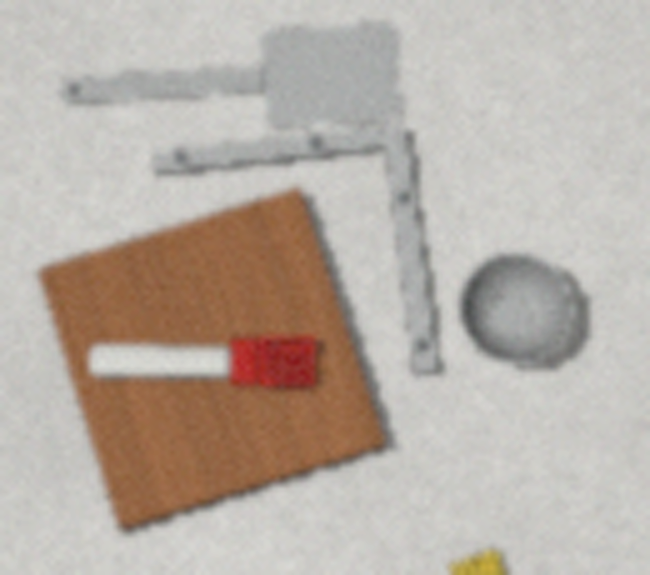

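View pics/h0.png

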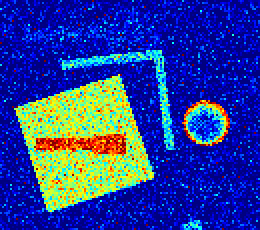

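The crop confirms the board carries the brush with a red head and white handle. World +x is up in the image and +y is left. Stop +y is therefore about world +x, and stop +x about world −y. Next is the stop pose.

```bash
cat >> h.py <<'E'
def stoppose(cs):
    H=np.median([cloud(c) for c in cs],0)
    p=H.reshape(-1,3)*1000
    ey=np.array([.998,.06]);ex=np.array([ey[1],-ey[0]]);co=np.array([707,-72.])
    for it in range(6):
        q=np.c_[(p[:,:2]-co)@ex+100,(p[:,:2]-co)@ey+100]
        hz=(p[:,2]>7)&(p[:,2]<20)
        w=14 if it<3 else 11
        A=hz&(abs(q[:,0]-108)<w)&(q[:,1]>-75)&(q[:,1]<92)
        B=hz&(abs(q[:,1]-108)<w)&(q[:,0]>-75)&(q[:,0]<92)
        la=np.polyfit(q[A,1],q[A,0],1);lb=np.polyfit(q[B,0],q[B,1],1)
        # local rotation th: x-arm centre line x=108 -> x = 108 - th*y ; y = 108 + th*x
        th=(lb[0]-la[0])/2
        dx=np.polyval(la,0)-108;dy=np.polyval(lb,0)-108
        o=co-100*ex-100*ey+dx*ex+dy*ey
        ex=ex*np.cos(th)+ey*np.sin(th);ey=np.array([-ex[1],ex[0]]);co=o+100*ex+100*ey
    return o,ex,ey,A.sum(),B.sum(),la,lb
def rel(r,b,o,ex,ey):
    # board centre, angle in stop frame
    c=np.array(r[0])-o;e=b[1]-b[0];a=np.arctan2(e@ey,e@ex);a=(a+np.pi/4)%(np.pi/2)-np.pi/4
    return c@ex,c@ey,a
E
python3 - <<'E'
import h;from h import *
cs=[capture("top") for _ in range(5)]
o,ex,ey,*k=stoppose(cs);print(o,ex,ey,np.degrees(np.arctan2(ex[1],ex[0])),k)
np.save("stop.npy",[o,ex,ey])
h.BX=[.557,.072]
for c in cs[:2]:
    r,b,w=board(c);print(rel(r,b,o,ex,ey))
print(state()["time"])
E
```

```text
[604.07182498  32.51107175] [ 0.09893703 -0.9948947 ] [0.9948947  0.09893703] -84.32090872170137 [np.int64(196), np.int64(204), array([1.71776398e-03, 1.08000000e+02]), array([1.7177619e-03, 1.0800000e+02])]
(np.float64(-43.702660279531536), np.float64(-42.73277826209548), np.float64(0.19727944882631032))
(np.float64(-43.64988199385562), np.float64(-42.7222051754754), np.float64(0.19727951132180355))
0.4
```

{"method": "jog_arm", "body": {"hand": [100,100,100,100,100,100,100,100,100,100], "dp": [[20,33,0],[20,33,0],[20,33,0],[20,33,0],[20,33,0],[20,33,0],[20,33,0],[20,33,0],[20,33,0],[20,33,0]], "delta_rot": [[0,0,0.027],[0,0,0],[0,0,0],[0,0,0],[0,0,0],[0,0,0],[0,0,0],[0,0,0],[0,0,0],[0,0,0]]}}

```text
time: 1.23
eef_pos: [0.366, -0.2711, 0.223]
ee_rot: [[-0.957, 0.001, 0.29], [-0.29, -0.0, -0.957], [-0.0, -1.0, 0.001]]
contact_force: [0.8, -1.0, -0.3]
grip_width: 1.0
```

{"method": "jog_arm", "body": {"hand": [100,100,100,100,100,100,100,100,100,100,100,100], "dp": [[5.8,30.3,-12],[5.8,30.3,-12],[5.8,30.3,-12],[5.8,30.3,-12],[5.8,30.3,-12],[5.8,30.3,-12],[5.8,30.3,-12],[5.8,30.3,-12],[5.8,30.3,-12],[5.8,30.3,-12],[0,0,0],[0,0,0]], "delta_rot": [[0,0,0],[0,0,0],[0,0,0],[0,0,0],[0,0,0],[0,0,0],[0,0,0],[0,0,0],[0,0,0],[0,0,0],[0,0,0],[0,0,0]]}}

```text
time: 2.23
eef_pos: [0.4232, 0.0315, 0.1022]
ee_rot: [[-0.956, -0.001, 0.294], [-0.294, -0.0, -0.956], [0.001, -1.0, -0.0]]
contact_force: [-0.3, -0.1, -0.5]
grip_width: 1.003
```

{"method": "jog_arm", "body": {"hand": [100,100,100,100,100,100,100,100], "dp": [[0,0,-20],[0,0,-20],[0,0,-20],[0,0,-16],[0,0,-10],[0,0,-8],[0,0,0],[0,0,0]], "delta_rot": [[0,0,0],[0,0,0],[0,0,0],[0,0,0],[0,0,0],[0,0,0],[0,0,0],[0,0,0]]}}

```text
time: 2.9
eef_pos: [0.4235, 0.0299, 0.0089]
ee_rot: [[-0.957, -0.0, 0.29], [-0.29, -0.0, -0.957], [0.0, -1.0, -0.0]]
contact_force: [-0.4, -0.5, 0.6]
grip_width: 0.999
```

```bash
python3 - <<'E'
from h import *
c=capture("top");cv2.imwrite("pics/t1.png",cv2.resize(c["frame"][130:280,200:400],None,fx=4,fy=4))
s=capture("scene");cv2.imwrite("pics/s1.png",cv2.resize(s["frame"][130:290,180:400],None,fx=3,fy=3))
E
```

```text
(no output)
```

View pics/s1.png

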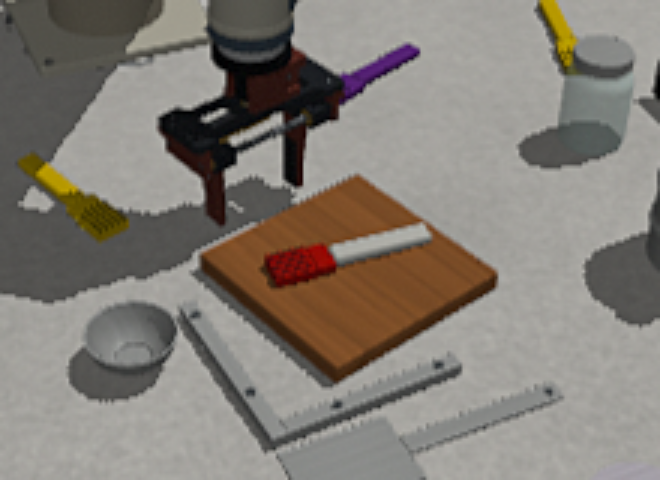

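The scene view shows the fingers at (215,215) and (293,180), behind the board's near edge and clear of it. Now the push with the turn.

{"method": "jog_arm", "body": {"hand": [100,100,100,100,100], "dp": [[8,2.4,0],[8,2.4,0],[6,1.8,0],[4,1.2,0],[2,0.6,0]], "delta_rot": [[0,0,0],[0,0,0],[0,0,0],[0,0,0],[0,0,0]]}}

```text
time: 3.42
eef_pos: [0.4522, 0.039, 0.0089]
ee_rot: [[-0.957, 0.0, 0.291], [-0.291, -0.0, -0.957], [-0.0, -1.0, 0.0]]
contact_force: [-2.2, -0.4, 1.4]
grip_width: 0.999
```

{"method": "jog_arm", "body": {"hand": [100,100,100,100,100,100,100,100,100,100,100,100], "dp": [[2,1.4,0],[3,2.1,0],[3,2.1,0],[3,2.1,0],[3,2.1,0],[3,2.1,0],[3,2.1,0],[3,2.1,0],[3,2.1,0],[3,2.1,0],[2,1.4,0],[1,0.7,0]], "delta_rot": [[0,0,-0.0164],[0,0,-0.0164],[0,0,-0.0164],[0,0,-0.0164],[0,0,-0.0164],[0,0,-0.0164],[0,0,-0.0164],[0,0,-0.0164],[0,0,-0.0164],[0,0,-0.0164],[0,0,-0.0164],[0,0,-0.0164]]}}

```text
time: 4.42
eef_pos: [0.4803, 0.0612, 0.0081]
ee_rot: [[-0.995, -0.006, 0.097], [-0.097, -0.001, -0.995], [0.006, -1.0, -0.0]]
contact_force: [-7.3, 1.5, 4.0]
grip_width: 1.0
```

```bash
cat > m.py <<'E'
import h;from h import *
o,ex,ey=np.load("stop.npy")
c=capture("top");h.BX=[.6,.06]
r,b,w=board(c);print("rel",np.round(rel(r,b,o,ex,ey),3),r)
s=state();p=s["eef_pos"][:2]*1000-o;print("tcp rel",p@ex,p@ey,"z",s["eef_pos"][2],"jaw deg",np.degrees(np.arctan2(*s["ee_rot"][[1,0],2])),s["contact_force"].round(1),s["time"])
hsv=cv2.cvtColor(c["frame"],cv2.COLOR_BGR2HSV);P=cloud(c)
d=np.hypot(P[...,0]*1000-r[0][0],P[...,1]*1000-r[0][1])<105
br=d&(P[...,2]>.028)&(P[...,2]<.045);print("brush centroid off",P[br][:,:2].mean(0)*1000-r[0])
cv2.imwrite("pics/last.png",cv2.resize(c["frame"][120:260,220:380],None,fx=4,fy=4))
E
python3 m.py
```

```text
rel [-4.2356e+01 -4.7800e+00  1.5000e-02] ((595.1224975585938, 74.19429016113281), (188.73388671875, 198.64694213867188), 6.518723487854004)
tcp rel -40.81763964149045 -120.05766350094116 z 0.008148555304437997 jaw deg -84.47033975561892 [-5.6  1.6  3.2] 4.4667
brush centroid off [19.67669814 18.22773211]
```

{"method": "jog_arm", "body": {"hand": [100,100,100,100,100,100], "dp": [[2,0.2,0],[2,0.2,0],[2,0.2,0],[0,0,0],[0,0,0],[0,0,0]], "delta_rot": [[0,0,0],[0,0,0],[0,0,0],[0,0,0],[0,0,0],[0,0,0]]}}

```text
time: 4.97
eef_pos: [0.4882, 0.0617, 0.0082]
ee_rot: [[-0.995, -0.002, 0.098], [-0.098, -0.0, -0.995], [0.002, -1.0, -0.0]]
contact_force: [-2.9, -0.5, -2.2]
grip_width: 0.999
```

{"method": "jog_arm", "body": {"hand": [100,100,100,100,100,100], "dp": [[1,0.1,0],[1,0.1,0],[1,0.1,0],[0,0,0],[0,0,0],[0,0,0]], "delta_rot": [[0,0,0],[0,0,0],[0,0,0],[0,0,0],[0,0,0],[0,0,0]]}}

```text
time: 5.47
eef_pos: [0.4899, 0.0618, 0.0083]
ee_rot: [[-0.995, -0.005, 0.098], [-0.098, -0.0, -0.995], [0.005, -1.0, -0.0]]
contact_force: [-9.0, 0.4, 3.9]
grip_width: 1.0
```

{"method": "jog_arm", "body": {"hand": [100,100,100,100,100,100], "dp": [[1,0.1,0],[1,0.1,0],[0,0,0],[0,0,0],[0,0,0],[0,0,0]], "delta_rot": [[0,0,0],[0,0,0],[0,0,0],[0,0,0],[0,0,0],[0,0,0]]}}

```text
time: 5.97
eef_pos: [0.4899, 0.0618, 0.0084]
ee_rot: [[-0.995, -0.009, 0.098], [-0.098, -0.001, -0.995], [0.009, -1.0, -0.0]]
contact_force: [-14.6, -1.1, 9.5]
grip_width: 1.001
```

{"method": "jog_arm", "body": {"hand": [100,100,100,100,100], "dp": [[1,0.1,0],[1,0.1,0],[0,0,0],[0,0,0],[0,0,0]], "delta_rot": [[0,0,0],[0,0,0],[0,0,0],[0,0,0],[0,0,0]]}}

```text
time: 6.38
eef_pos: [0.4899, 0.0618, 0.0083]
ee_rot: [[-0.995, -0.012, 0.098], [-0.098, -0.001, -0.995], [0.012, -1.0, 0.0]]
contact_force: [-19.8, -2.3, 15.6]
grip_width: 0.996
```

```bash
python3 m.py
```

```text
rel [-4.0511e+01  1.0103e+01 -6.0000e-03] ((610.1171875, 73.83080291748047), (177.78456115722656, 197.74330139160156), 5.346071720123291)
tcp rel -40.391577585933334 -110.66790306051982 z 0.008280312503737234 jaw deg -84.39647412044428 [-19.3  -1.7  16.4] 6.4333
brush centroid off [16.97692853 21.82131473]
```

The board is seated against the +y arm: force rises with no further motion. I'll retreat, lift, turn 90° and go to the other side.

{"method": "jog_arm", "body": {"hand": [100,100,100,100,100,100,100,100,100,100], "dp": [[-4,-0.4,0],[-10,-1,0],[-15,-1.5,0],[-15,-1.5,0],[0,0,0],[0,0,20],[0,0,25],[0,0,25],[0,0,25],[0,0,17]], "delta_rot": [[0,0,0],[0,0,0],[0,0,0],[0,0,0],[0,0,0],[0,0,0],[0,0,0],[0,0,0],[0,0,0],[0,0,0]]}}

```text
time: 7.27
eef_pos: [0.4551, 0.0582, 0.1234]
ee_rot: [[-0.995, 0.005, 0.098], [-0.098, 0.001, -0.995], [-0.005, -1.0, -0.0]]
contact_force: [0.0, 0.3, 0.3]
grip_width: 0.998
```

{"method": "jog_arm", "body": {"hand": [100,100,100,100,100,100,100,100,100,100,100,100], "dp": [[0,14,0],[0,14,0],[10,14,0],[10,14,0],[10,14,0],[10,14,0],[15,14,0],[15,14,0],[15,14,0],[15,14,0],[15,14,0],[15,0,0]], "delta_rot": [[0,0,0.12],[0,0,0.12],[0,0,0.12],[0,0,0.12],[0,0,0.12],[0,0,0.12],[0,0,0.12],[0,0,0.12],[0,0,0.12],[0,0,0.12],[0,0,0.12],[0,0,0.12]]}}

```text
time: 8.27
eef_pos: [0.5849, 0.2148, 0.1215]
ee_rot: [[-0.025, 0.004, 1.0], [-1.0, 0.002, -0.025], [-0.002, -1.0, 0.004]]
contact_force: [-0.7, -0.1, 0.6]
grip_width: 0.999
```

{"method": "jog_arm", "body": {"hand": [100,100,100], "dp": [[0,0,0],[0,0,0],[0,0,0]], "delta_rot": [[0,0,0.065],[0,0,0.066],[0,0,0]]}}

```text
time: 8.52
eef_pos: [0.584, 0.2125, 0.1211]
ee_rot: [[0.1, 0.002, 0.995], [-0.995, 0.001, 0.1], [-0.001, -1.0, 0.002]]
contact_force: [-0.4, -0.3, -0.3]
grip_width: 1.001
```

```bash
python3 m.py
```

```text
rel [-3.6558e+01 -1.9900e-01 -4.0000e-03] ((600.255859375, 68.87730407714844), (198.36688232421875, 188.8747100830078), 5.457743167877197)
tcp rel -181.00282324420888 -2.535544536627679 z 0.12108041101842731 jaw deg 5.550071786973303 [-0.8 -0.2  0.5] 8.5667
brush centroid off [-0.26854845 -4.22608063]
```

{"method": "jog_arm", "body": {"hand": [100,100,100,100,100,100,100,100,100,100,100,100], "dp": [[0,0,-25],[0,0,-25],[0,0,-25],[0,0,-20],[0,0,-12],[0,0,-6],[0,0,0],[0.8,-8,0],[0.8,-8,0],[0.6,-6,0],[0.4,-4,0],[0.2,-2,0]], "delta_rot": [[0,0,0],[0,0,0],[0,0,0],[0,0,0],[0,0,0],[0,0,0],[0,0,0],[0,0,0],[0,0,0],[0,0,0],[0,0,0],[0,0,0]]}}

```text
time: 9.57
eef_pos: [0.5858, 0.183, 0.0085]
ee_rot: [[0.097, 0.001, 0.995], [-0.995, 0.0, 0.097], [-0.0, -1.0, 0.001]]
contact_force: [1.0, -0.0, -0.3]
grip_width: 0.999
```

{"method": "jog_arm", "body": {"hand": [100,100,100,100,100,100,100,100,100,100,100,100], "dp": [[0.2,-2,0],[0.3,-3,0],[0.4,-4,0],[0.4,-4,0],[0.4,-4,0],[0.4,-4,0],[0.4,-4,0],[0.4,-4,0],[0.3,-3,0],[0.2,-2,0],[0,0,0],[0,0,0]], "delta_rot": [[0,0,0],[0,0,0],[0,0,0],[0,0,0],[0,0,0],[0,0,0],[0,0,0],[0,0,0],[0,0,0],[0,0,0],[0,0,0],[0,0,0]]}}

```text
time: 10.57
eef_pos: [0.5888, 0.1509, 0.0083]
ee_rot: [[0.098, 0.001, 0.995], [-0.995, 0.001, 0.098], [-0.001, -1.0, 0.001]]
contact_force: [-1.8, 5.0, 3.9]
grip_width: 0.998
```

```bash
python3 m.py
```

```text
rel [ 1.5741e+01 -8.1400e-01 -2.0000e-03] ((604.820068359375, 16.763282775878906), (197.78036499023438, 147.6020965576172), 5.578892230987549)
tcp rel -119.30829314134576 -3.4583179526881396 z 0.008281043709016292 jaw deg 5.616967839468072 [-0.9  5.4  3.9] 10.6167
brush centroid off [-3.9695059  -3.94104606]
```

View pics/last.png

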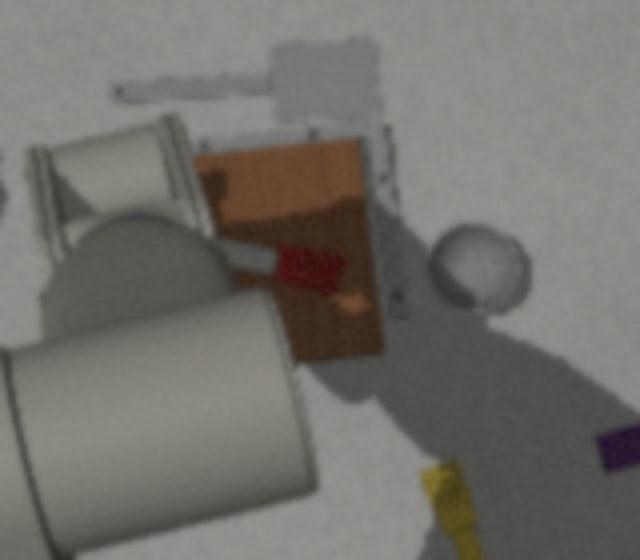

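The view shows the board flush along the +y arm (edge at y≈145), with a gap of about 10 mm left to the +x arm at x≈370. The brush is still on the board at (290,265). I'll push on by small steps.

{"method": "jog_arm", "body": {"hand": [100,100,100,100,100,100,100,100], "dp": [[0.2,-2,0],[0.2,-2,0],[0.2,-2,0],[0.1,-1,0],[0.1,-1,0],[0,0,0],[0,0,0],[0,0,0]], "delta_rot": [[0,0,0],[0,0,0],[0,0,0],[0,0,0],[0,0,0],[0,0,0],[0,0,0],[0,0,0]]}}

```text
time: 11.28
eef_pos: [0.5895, 0.1432, 0.0082]
ee_rot: [[0.098, 0.001, 0.995], [-0.995, 0.001, 0.098], [-0.001, -1.0, 0.001]]
contact_force: [-1.3, 7.0, 4.2]
grip_width: 0.998
```

{"method": "jog_arm", "body": {"hand": [100,100,100,100,100,100], "dp": [[0.1,-1,0],[0.1,-1,0],[0,0,0],[0,0,0],[0,0,0],[0,0,0]], "delta_rot": [[0,0,0],[0,0,0],[0,0,0],[0,0,0],[0,0,0],[0,0,0]]}}

```text
time: 11.78
eef_pos: [0.5898, 0.1413, 0.0083]
ee_rot: [[0.098, 0.001, 0.995], [-0.995, 0.001, 0.098], [-0.001, -1.0, 0.001]]
contact_force: [-2.1, 5.4, 5.0]
grip_width: 0.995
```

{"method": "jog_arm", "body": {"hand": [100,100,100,100,100,100], "dp": [[0.1,-1,0],[0.1,-1,0],[0,0,0],[0,0,0],[0,0,0],[0,0,0]], "delta_rot": [[0,0,0],[0,0,0],[0,0,0],[0,0,0],[0,0,0],[0,0,0]]}}

```text
time: 12.28
eef_pos: [0.5898, 0.1404, 0.0083]
ee_rot: [[0.098, 0.001, 0.995], [-0.995, 0.003, 0.098], [-0.003, -1.0, 0.001]]
contact_force: [-2.1, 13.7, 4.0]
grip_width: 1.0
```

Force is rising with little motion, so I'll press 2 mm more to be sure and then look.

{"method": "jog_arm", "body": {"hand": [100,100,100,100,100,100], "dp": [[0.1,-1,0],[0.1,-1,0],[0,0,0],[0,0,0],[0,0,0],[0,0,0]], "delta_rot": [[0,0,0],[0,0,0],[0,0,0],[0,0,0],[0,0,0],[0,0,0]]}}

```text
time: 12.78
eef_pos: [0.5899, 0.1403, 0.0083]
ee_rot: [[0.097, 0.001, 0.995], [-0.995, 0.005, 0.097], [-0.005, -1.0, 0.001]]
contact_force: [-4.0, 23.8, 2.9]
grip_width: 0.998
```

{"method": "jog_arm", "body": {"hand": [100,100,100,100,100,100,100,100,100,100,100,100], "dp": [[-0.3,3,0],[-0.5,5,0],[-1,10,0],[-1.5,15,0],[-1.5,15,0],[0,0,20],[0,0,25],[0,0,30],[-15,30,30],[-15,30,30],[-15,30,10],[0,0,0]], "delta_rot": [[0,0,0],[0,0,0],[0,0,0],[0,0,0],[0,0,0],[0,0,0],[0,0,0],[0,0,0],[0,0,0],[0,0,0],[0,0,0],[0,0,0]]}}

```text
time: 13.78
eef_pos: [0.5418, 0.2755, 0.1517]
ee_rot: [[0.102, 0.005, 0.995], [-0.995, 0.004, 0.102], [-0.003, -1.0, 0.005]]
contact_force: [0.0, 0.9, -0.5]
grip_width: 0.998
```

```bash
python3 m.py
```

```text
rel [ 0.4   -0.399 -0.005] ((603.7140502929688, 32.07392883300781), (199.2091064453125, 198.52447509765625), 5.403820514678955)
tcp rel -245.6218322061536 -38.04404420688311 z 0.150087910882746 jaw deg 5.868151757597352 [-0.1 -0.4  0.1] 13.8333
brush centroid off [-4.58040781 -4.46467857]
```

View pics/last.png

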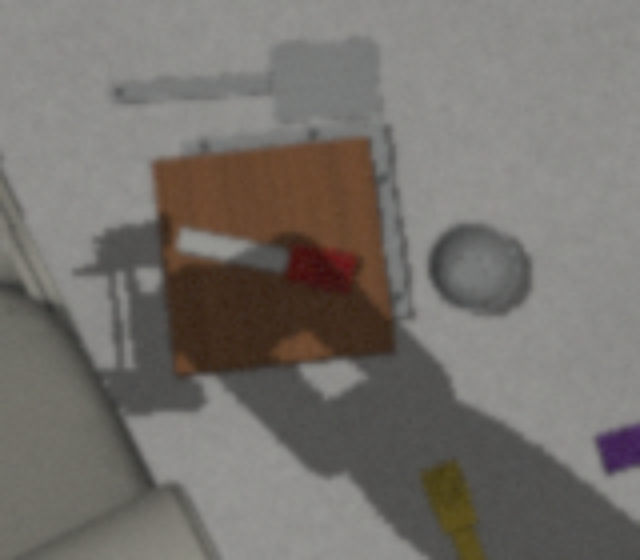

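The board is flush along both arms (edges at y≈140 and x≈380), the brush lies on it at (265,260), and the turner and bowl are where they were. The hand is clear and the force reads about zero, so I'm handing in.

```bash
python3 -c "
from plant import *
print(hand_in())"
```

```text
the job is handed in; nothing more can be done
None
```

I pushed the board home with the open fingers and handed the job in at about 13.8 s of the 64 s. The first push squared it against the stop's +y arm. The second, from the adjacent side, slid it along to the +x arm.

**Board:** the last unobstructed top view put it 0.4 mm from its seat in x, −0.4 mm in y and −0.005 rad from square. Force against each arm rose to about 20–24 N with no further motion.

**Brush:** it is still on the board, its middle about 6 mm from the board's by a centroid estimate.

**Other things:** the turner and bowl looked unmoved in the last crop. I did not measure or look again at the plates, tiffin or jar; the hand met no contact force on its way out.

**Hand:** it finished clear, at 0.15 m height with no contact force.

**Checks that disagreed:** while the arm hid part of the board, the camera readings of its position were off by up to about 20 mm. I went by finger position and force there. No final check failed.

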